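# Lay the tall solder spool in the unwinding cradle

## Task

Two spools of solder wire stand on posts on the bench. Lift the tall spool clear of its post while it is still upright, then lay it gently on its side in the metal cradle, resting on the two bars between the end cheeks, and let go. Leave the short spool and everything else on the bench where they are.

Things in the scene. Friction and masses are not known exactly. Their poses are not given: they have to be found in the camera images.
- tall_spool: the tall spool: grey plastic bobbin wound with silvery solder wire, 64 mm long, two flanges 50 mm in diameter and 4 mm thick, winding between them 45 mm in diameter and 56 mm long, bore 16 mm right through; about 0.3 kg. Starts upright on a post. Origin: centre of its lower end face; its z axis runs along the bore (up at the start). Both ends are alike; either may face either way in the cradle
- tall_spool_center (a point): the middle of the tall spool, on its axis, 32 mm from either end; z along the bore
- short_spool: the short spool, a bystander: same look and diameters, only 36 mm long, upright on the other post. Origin: centre of its lower end face; z along the bore
- stand_tall: the fixed stand that holds the tall spool: dark steel disc 76 mm in diameter and 25 mm high (the spool stands on it) with an upright steel post 8 mm in diameter whose tip is 101 mm above the bench (12 mm above the spool's top). Origin: centre of the underside, at bench level; z up
- stand_short: the identical stand that holds the short spool. Same dimensions and origin
- cradle: the fixed aluminium cradle: base plate 110 x 80 x 8 mm; two parallel steel bars 12 mm in diameter along its x axis, centres at y = -15 and +15 mm, 26 mm above the bench (tops at 32 mm); an upright cheek at each end of the bars, inner faces at x = -38 and +38 mm, 6 mm thick, 70 mm wide, tops 48 mm above the bench. Origin: centre of the underside, at bench level; x along the bars, z up
- cradle_rest (a point): where the middle of the tall spool lies when it rests centrally on the bars: above the cradle's origin, 53 mm above the bench; axes as the cradle's
- chip_left: small dark ceramic chip package with a gold pad, 24 x 24 x 4 mm, loose on the bench; bystander. Origin: centre of its underside
- chip_right: another such chip package; bystander. Origin: centre of its underside
- wash_bottle: white plastic bottle, 56 mm in diameter, 150 mm tall, standing; bystander. Origin: centre of its underside
- tweezers: steel tweezers lying on the bench, about 126 mm long, 7 mm high; bystander. Origin: under their middle
There are look-alikes about, which are no part of the job. What is shaped like the tall_spool but green or turquoise is not meant. What is shaped like the cradle but red is not meant.

How it is judged:
On the way:
1. the tall spool is lifted clear of its post, still upright: its lower end above the post's tip, its axis within 25 degrees of vertical (z of tall_spool in the frame of stand_tall above 0.102 m and angle between tall_spool's own z axis and vertical below 0.44 rad), for 0.1 s.
At the end, for the whole second after the job is handed in: The tall spool lies at rest on its side on the cradle's two bars, between the cheeks: its middle within 9 mm of the cradle's centre along the bars, 5 mm across them and 4 mm of its resting height, its axis within 8.5 degrees of the bars, its weight on the cradle (x of tall_spool_center in the frame of cradle between -0.009 and 0.009 m and y of tall_spool_center in the frame of cradle between -0.005 and 0.005 m and z of tall_spool_center in the frame of cradle between 0.049 and 0.057 m and angle between the z axis of tall_spool and the x axis of cradle, either way round below 0.15 rad and linear speed of tall_spool below 0.02 m/s and angular speed of tall_spool below 0.3 rad/s and contact force between tall_spool and cradle above 0.8 N); the robot touches nothing.
It fails at once if the short spool, a chip, the bottle or the tweezers displaced by more than 15 mm (distance of any of short_spool, chip_left, chip_right, wash_bottle, tweezers from where it was at the start of the episode above 0.015 m).
It fails at once if the tall spool is dropped: it falls at over 0.5 m/s with no finger on it (a drop of about 15 mm or more) (linear speed of tall_spool above 0.5 m/s and contact force between the fingers and tall_spool below 0.05 N).
It fails at once if the tall spool is forced into the cradle with over 40 N (contact force between tall_spool and cradle above 40 N).
It also fails if it takes over 38 s, if anything falls off the work surface, if the arm or the gripper's body presses on something with over 40 N, if the wrist force passes 120 N, or if a joint passes its speed limit or range.

## Robot

A 7-joint arm with a two-finger parallel gripper is mounted at the origin on the work surface. World frame = base frame: x ahead of the robot, y to its left, z up, the work surface at z = 0. Lengths are in m, angles in rad, forces in N, time in s.
With the tool pointing down it reaches from about 0.425 to 0.95 m from the base axis. Payload 16.7 kg.
Tool frame: the origin (TCP) lies between the finger pads; the fingertips stand 22 mm ahead of it and the grasp point (between the pads) lies 3 mm ahead of it (nose_length is the z of the fingertips in the tool frame, in m); z points along the fingers, y is the direction in which the jaws open and shut (so a half turn about z gives the same grasp; the last joint's range is limited). The gripper opens to 94 mm and grips with 3 to 60 N. Pads are 16 mm wide; open, the fingers measure 119 mm over their backs; the gripper's body (75 mm by 177 mm) begins 78 mm behind the grasp point.
Start: joints at [-1.266, 0.426, 0.074, 1.606, -0.034, 1.111, -0.067], TCP at [0.296, 0.607, 0.227] pointing down, gripper open.
Joint ranges: [-2.85, 2.85], [-0.5, 2.14], [-1.23, 1.37], [0.21, 2.46], [-1.02, 4.16], [0.16, 2.05], [-2.73, 2.73]. Speed limits (rad/s): [1.89, 1.89, 2.39, 2.39, 3.01, 3.01, 3.01].

## Interface

Orientations are given as [roll, pitch, yaw] about the fixed x, y, z axes, in that order (R = Rz(yaw) Ry(pitch) Rx(roll)).
In Python, from bench import state, snapshot, camera_info, job_done, nose_length gives the robot as it stands.
- The arm moves only by the shell command python3 -m crank 'ROWS' [OPENING] [FORCE]. ROWS is JSON, a list of rows, each an object with "translation": the shift along the tool's x, y, z as a fraction of full scale, a list of three; "dr": the turn, a rotation vector about the tool's x, y, z as a fraction of full scale, a list of three. In form: [{"translation": [x, y, z], "dr": [wx, wy, wz]}, ...]. A call has 1 to 12 rows; each row shifts and turns the pose as measured when the row begins, along the tool's axes as they then stand; what a row does not reach is not made up. Full scale, the value 1, is 25 cm for a shift and pi rad for a turn. A row lasts 1/8 s, in which the tool goes at most 62.5 mm and 10.7 degrees, less where a joint would pass 70% of its speed; a pose out of reach is approached as far as the arm can. A call with a number of a shift or a turn outside -1 to 1 is refused whole. A call with a gripper value outside its range is refused whole. OPENING is the gripper command: -1 is fully open, 1 is shut, values between are in proportion, set as the call begins (- or left out, the last holds). The fingers move at their own pace and stop on an object; FORCE is the grip in N (left out, the last holds). Time passes only in rows, so rows that do not move let the fingers close. It gives the time, the measured TCP pose, the force and the opening at its end, in the units of the state.
- state(): the state, without advancing time (a new reading comes with each control period).
- snapshot(name): name is "side" or "top" or "wrist"; returns the picture (400x640x3 uint8, red, green, blue); there is no depth.
- camera_info(name): a dict with "K" (3x3 intrinsics, pixels), "dist_coeffs" ([k1, k2, p1, p2, k3] as OpenCV has them; the pictures are not rectified), "R" (3x3) and "t" (3): a world point X has camera coordinates R X + t; the wrist camera has in their place "T_tool_cam" (4x4, takes a point from camera to tool coordinates, whose origin is the TCP and whose axes are the flange's). Camera axes: x right, y down, z forward; pixel columns grow to the right and rows downward; lengths in m; the calibration is good to about 2 mm. A picture is of the moment at which its call begins: read the wrist's pose just before it. camera_info takes no time and is no camera call.
- job_done(): hands the job in, once; it reports no verdict.
The state is a dict: "t": time; "qpos": joint angles; "dq": joint speeds; "tau": joint torques, N m; "position": TCP position; "tool_rot": TCP orientation; "ft_force": force on the tool from outside, world axes, zero at the start; "moment": the same for the moment, N m; "grip_width": finger opening in m.
Only numpy, scipy, OpenCV 4.12 (cv2) and the standard library are available. Lean on these libraries where they do the work, as an engineer would, in place of code of your own. Each camera call takes 0.05 s, during which the arm holds its last target. There are 200 camera calls.

## Working session

There is one attempt and no reset: what is moved stays moved. The work goes in short steps, Python scripts to look and compute and a shell command to move; the robot and the scene stay as the last step left them, time stands still between calls to the robot, and variables do not carry over. Pictures are saved under pics/ and viewed, about 8 in all and at most 12, crops included, and the job is handed in when it is done.

```bash
ls; mkdir -p pics
python3 - <<'E'
from bench import *
import cv2,numpy as np
print(state()); print(nose_length if not callable(nose_length) else nose_length())
for n in("top","side"):
    cv2.imwrite(f"pics/{n}0.png",snapshot(n)[:,:,::-1]); i=camera_info(n); print(n,{k:np.round(v,4).tolist() for k,v in i.items()})
print({k:np.round(v,4).tolist() for k,v in camera_info("wrist").items()})
E
```

```text
pics
{'t': 0.0, 'qpos': array([-1.26648546,  0.42675342,  0.07382222,  1.60661932, -0.03410932,
        1.1107923 , -0.0670754 ]), 'dq': array([-0.0008635 , -0.00040427, -0.00049332,  0.0006926 ,  0.00091513,
       -0.00054198,  0.00029751]), 'tau': array([ 1.21557852e-03, -9.35813570e+01,  3.66791859e+00, -4.54200089e+01,
       -4.86726814e-02,  1.98673300e-02,  1.20938066e-04]), 'position': array([0.29574027, 0.60629763, 0.22675502]), 'tool_rot': array([-3.14028115e+00,  7.88079438e-05,  2.68779637e+00]), 'ft_force': array([ 0.53134024, -0.03736094,  0.98289989]), 'moment': array([-0.0502626 ,  0.03528188,  0.00160353]), 'grip_width': 0.09375508487762897}
0.022
top {'K': [[478.6471, 0.0, 314.344], [0.0, 478.6471, 209.2377], [0.0, 0.0, 1.0]], 'dist_coeffs': [-0.1198, 0.0, 0.0, 0.0, 0.0], 'R': [[0.0293, -0.9995, -0.0119], [-0.9893, -0.0273, -0.1434], [0.143, 0.0159, -0.9896]], 't': [0.0503, 0.4625, 1.095]}
side {'K': [[509.4609, 0.0, 310.6195], [0.0, 509.4609, 210.598], [0.0, 0.0, 1.0]], 'dist_coeffs': [0.0022, 0.0, 0.0, 0.0, 0.0], 'R': [[0.9456, -0.3248, -0.0153], [-0.2069, -0.5645, -0.7991], [0.2509, 0.7588, -0.601]], 't': [-0.4148, 0.19, 1.3084]}
{'K': [[300.6287, 0.0, 317.3027], [0.0, 300.6287, 203.5689], [0.0, 0.0, 1.0]], 'dist_coeffs': [-0.0244, 0.0, 0.0, 0.0, 0.0], 'T_tool_cam': [[-0.0004, -0.9647, -0.2635, 0.078], [1.0, -0.0006, 0.0007, -0.0009], [-0.0008, -0.2635, 0.9647, -0.1569], [0.0, 0.0, 0.0, 1.0]]}
```

View pics/top0.png

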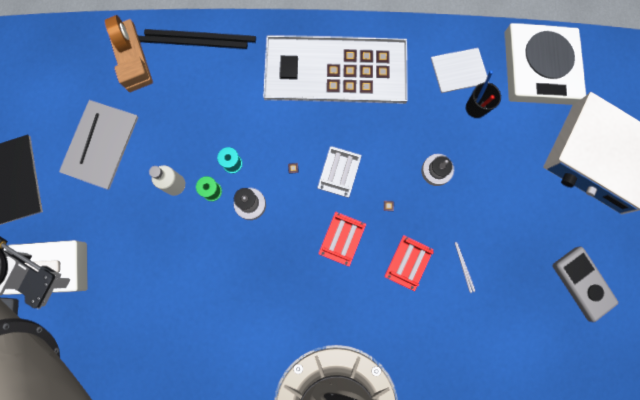

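View pics/side0.png

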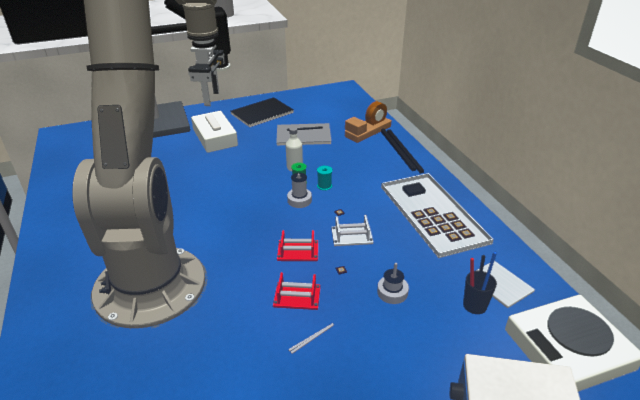

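The top and side pictures show these candidates:
- **Spools on posts:** top (249,202) / side (299,190) is long. Top (438,168) / side (394,283) is short, with its post standing well proud.
- **Green and turquoise look-alikes:** top (208,188) and (229,159).
- **Cradles:** aluminium at top (340,171), red at (342,239) and (410,262).

The spool at (249,202) and the cradle at (340,171) fit the description. I'll confirm both in an enlarged crop and measure them.

```bash
cat > h.py <<'E'
import cv2,numpy as np
from scipy.spatial.transform import Rotation as Ro
from bench import *
def cam(n,st=None):
    i=camera_info(n); K=np.array(i["K"]);d=np.array(i["dist_coeffs"],float)
    if "R" in i: return K,d,np.array(i["R"]),np.array(i["t"])
    T=np.eye(4);T[:3,:3]=Ro.from_euler("xyz",st["tool_rot"]).as_matrix();T[:3,3]=st["position"]
    M=np.linalg.inv(T@np.array(i["T_tool_cam"])); return K,d,M[:3,:3],M[:3,3]
def ray(c,px,z):
    K,d,R,t=c; u=cv2.undistortPoints(np.array(px,float).reshape(-1,1,2),K,d)[:,0]
    D=np.c_[u,np.ones(len(u))]@R; C=-R.T@t
    return C+D*((z-C[2])/D[:,2])[:,None]
def proj(c,X):
    K,d,R,t=c; return cv2.projectPoints(np.array(X,float).reshape(-1,3),cv2.Rodrigues(R)[0],t,K,d)[0][:,0]
E
python3 - <<'E'
from h import *
t=cv2.imread("pics/top0.png");s=cv2.imread("pics/side0.png")
c=cam("top")
f=lambda im,x,y,w,h:cv2.resize(im[y:y+h,x:x+w],(400,300),interpolation=cv2.INTER_CUBIC)
cv2.imwrite("pics/crop1.png",np.vstack([np.hstack([f(t,200,150,80,60+15)[:300],f(t,300,134,80,75)]),np.hstack([f(s,260,140,100,75),f(s,310,200,100,75)])]))
hsv=cv2.cvtColor(t,cv2.COLOR_BGR2HSV)
m=((hsv[:,:,1]<90)).astype(np.uint8)
n,l,st,ce=cv2.connectedComponentsWithStats(m)
for i in range(1,n):
    if 15<st[i,4]<3000:
        print(st[i],ce[i].round(1),ray(c,ce[i],0.0)[0].round(3))
        ct=cv2.findContours((l==i).astype(np.uint8),0,1)[0][0]; r=cv2.minAreaRect(ct)
        print('  box',ray(c,cv2.boxPoints(r),0.02).round(3)[:,:2].tolist())
E
```

```text
[114  15  15  25  94] [123.   29.5] [0.941 0.594 0.   ]
  box [[0.972, 0.617], [0.978, 0.606], [0.904, 0.561], [0.898, 0.573]]
[123  19  13  12  19] [130.5  22.8] [0.96  0.575 0.   ]
  box [[0.955, 0.587], [0.968, 0.579], [0.941, 0.542], [0.927, 0.55]]
[ 137   30  118   18 1251] [196.   38.3] [0.912 0.389 0.   ]
  box [[0.896, 0.542], [0.931, 0.544], [0.909, 0.231], [0.875, 0.231]]
[ 431   48   69   69 2390] [464.8  77.1] [ 0.821 -0.314  0.   ]
  box [[0.855, -0.208], [0.925, -0.333], [0.745, -0.408], [0.68, -0.284]]
[347  53   6   5  29] [349.6  54.9] [ 0.871 -0.015  0.   ]
  box [[0.866, -0.008], [0.866, -0.02], [0.855, -0.02], [0.855, -0.008]]
[364  53   5   6  28] [366.1  55.3] [ 0.871 -0.058  0.   ]
  box [[0.867, -0.051], [0.868, -0.061], [0.854, -0.061], [0.853, -0.051]]
[380  54   6   5  29] [382.4  55.9] [ 0.871 -0.1    0.   ]
  box [[0.866, -0.091], [0.866, -0.104], [0.855, -0.104], [0.855, -0.091]]
[114  62  39  30  74] [130.1  80.8] [0.792 0.556 0.   ]
  box [[0.778, 0.607], [0.837, 0.591], [0.795, 0.484], [0.736, 0.5]]
[331  67   6   6  32] [333.5  69.5] [0.829 0.025 0. 
[... 2275 characters left out ...]
0.437, -0.009], [0.365, 0.017]]
[341 225  16  31 155] [348.5 239.6] [ 0.394 -0.02   0.   ]
  box [[0.359, -0.001], [0.43, -0.027], [0.426, -0.038], [0.355, -0.011]]
[455 242  20  51 232] [464.9 269.9] [ 0.328 -0.303  0.   ]
  box [[0.392, -0.268], [0.396, -0.282], [0.279, -0.321], [0.275, -0.308]]
[397 244  17  31 157] [404.8 259. ] [ 0.351 -0.157  0.   ]
  box [[0.318, -0.133], [0.387, -0.163], [0.382, -0.174], [0.313, -0.143]]
[ 553  247   65   75 2499] [585.3 283.8] [ 0.298 -0.61   0.   ]
  box [[0.347, -0.511], [0.395, -0.59], [0.248, -0.691], [0.201, -0.61]]
[408 250  17  30 155] [416.2 264.6] [ 0.338 -0.184  0.   ]
  box [[0.306, -0.16], [0.375, -0.191], [0.37, -0.201], [0.302, -0.17]]
```

View pics/crop1.png

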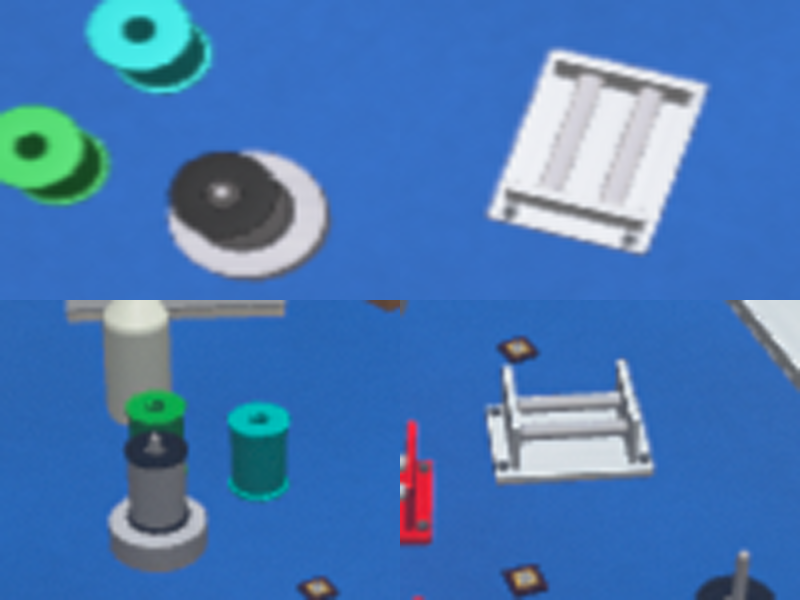

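Crop: upper left is the tall grey spool with dark flanges on its post at top (245,200). Lower left confirms it is the long one, with the green and turquoise look-alikes beside it. The right side shows the aluminium cradle with two bars at top (340,171).

Plan:
1. Grasp with the tool tilted 45° and the jaws horizontal, then lift.
2. Spin the tool half a turn about its own z axis, which takes the spool from upright to horizontal.
3. Lower it into the cradle.

```bash
cat >> h.py <<'E'
def delta(st,p,R):
    R0=Ro.from_euler("xyz",st["tool_rot"]); return (R0.inv().apply(np.array(p)-st["position"])/.25).round(3), ((R0.inv()*Ro.from_matrix(R)).as_rotvec()/np.pi).round(4)
def tilt(phi,s,a=np.pi/4):
    u=np.array([np.cos(phi),np.sin(phi),0]); z=-np.cos(a)*u-np.array([0,0,np.sin(a)]); y=s*np.array([-u[1],u[0],0])
    return np.c_[np.cross(y,z),y,z]
E
python3 - <<'E'
from h import *
ct,cs=cam("top"),cam("side")
print("post tip top",ray(ct,[244.2,197.3],.101),"side",ray(cs,[298.7,175],.101))
print("green",ray(ct,[206.5,186.5],.064),"turq",ray(ct,[227.7,157.5],.064))
print("side stand centre z.025",ray(cs,[260+157/4,140+225/4],.025))
s=state()
for sg in(1,-1):
  for phi in(0,-.26): print(sg,phi,delta(s,[.58,.21,.25],tilt(phi,sg)))
E
```

```text
post tip top [[0.47380696 0.21975889 0.101     ]] side [[0.47421615 0.20852873 0.101     ]]
green [[0.50314743 0.31582903 0.064     ]] turq [[0.57364598 0.26993586 0.064     ]]
side stand centre z.025 [[0.47286506 0.20610588 0.025     ]]
1 0 (array([-1.717, -0.927, -0.091]), array([ 0.0563,  0.2455, -0.137 ]))
1 -0.26 (array([-1.717, -0.927, -0.091]), array([ 0.0239,  0.2492, -0.0586]))
-1 0 (array([-1.717, -0.927, -0.091]), array([ 0.3303, -0.0758,  0.7976]))
-1 -0.26 (array([-1.717, -0.927, -0.091]), array([ 0.3606, -0.0345,  0.8705]))
```

```bash
python3 -m crank '[{"translation":[-0.19,-0.103,-0.012],"dr":[0,0,0]},{"translation":[-0.19,-0.103,-0.012],"dr":[0,0,0]},{"translation":[-0.19,-0.103,-0.012],"dr":[0,0,0]},{"translation":[-0.19,-0.103,-0.012],"dr":[0,0,0]},{"translation":[-0.19,-0.103,-0.012],"dr":[0,0,0]},{"translation":[-0.19,-0.103,-0.012],"dr":[0,0,0]},{"translation":[-0.19,-0.103,-0.012],"dr":[0,0,0]},{"translation":[-0.19,-0.103,-0.012],"dr":[0,0,0]},{"translation":[-0.19,-0.103,-0.012],"dr":[0,0,0]},{"translation":[0,0,0],"dr":[0,0,0]}]' -0.3 25
python3 - <<'E'
from h import *
s=state();print(s["qpos"].round(2))
for sg in(1,-1):
  for phi in(0,-.13): print(sg,phi,delta(s,[.59,.21,.20],tilt(phi,sg)))
E
```

```text
t: 1.35
position: [0.5854, 0.1974, 0.2519]
tool_rot: [-3.136, -0.001, 2.69]
ft_force: [-0.5, 0.5, -1.0]
grip_width: 0.0609
[-0.64  0.32  0.27  1.72 -0.09  1.12  0.77]
1 0 (array([0.005, 0.055, 0.207]), array([ 0.0547,  0.2449, -0.137 ]))
1 -0.13 (array([0.005, 0.055, 0.207]), array([ 0.0384,  0.2472, -0.0978]))
-1 0 (array([0.005, 0.055, 0.207]), array([ 0.3295, -0.0736,  0.7981]))
-1 -0.13 (array([0.005, 0.055, 0.207]), array([ 0.3448, -0.0536,  0.8347]))
```

```bash
python3 -m crank '[{"translation":[0,0,0],"dr":[0.0077,0.0494,-0.0196]},{"translation":[0,0,0],"dr":[0.0077,0.0494,-0.0196]},{"translation":[0,0,0],"dr":[0.0077,0.0494,-0.0196]},{"translation":[0,0,0],"dr":[0.0077,0.0494,-0.0196]},{"translation":[0,0,0],"dr":[0.0077,0.0494,-0.0196]},{"translation":[0,0,0],"dr":[0,0,0]}]' -0.5
python3 - <<'E'
from h import *
s=state();print(s["qpos"].round(2))
im=snapshot("wrist")[:,:,::-1]; cv2.imwrite("pics/w1.png",im)
import json; json.dump({k:np.array(v).tolist() for k,v in s.items()},open("w1.json","w"))
c=cam("wrist",s)
print("proj post tip",proj(c,[[.4735,.22,.101],[.4735,.206,.101]]))
print(delta(s,[.4725,.22,.057],tilt(-.13,1)))
E
```

```text
t: 2.1
position: [0.5821, 0.2025, 0.2505]
tool_rot: [3.129, -0.815, 3.037]
ft_force: [-0.0, -0.8, -1.0]
grip_width: 0.0706
[-0.36  0.79  0.14  1.2  -0.37  1.94  1.25]
proj post tip [[320.49822269 218.47635261]
 [308.71565149 219.61390495]]
(array([-0.259,  0.013,  0.854]), array([-0.0018, -0.0093,  0.0055]))
```

View pics/w1.png

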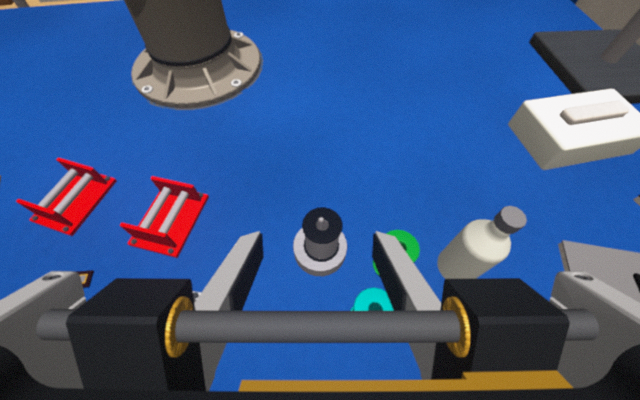

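The post tip shows at (321,219), against a predicted (320.5,218.5) from the top view. So the spool axis is at (0.4735, 0.220), and my hand-read side estimate of y = 0.206 was the one in error. Approaching.

```bash
python3 -m crank '[{"translation":[-0.086,0.004,0.1],"dr":[0,-0.009,0.005]},{"translation":[-0.086,0.004,0.1],"dr":[0,0,0]},{"translation":[-0.086,0.004,0.1],"dr":[0,0,0]},{"translation":[0,0,0.1],"dr":[0,0,0]},{"translation":[0,0,0],"dr":[0,0,0]}]' -0.5
python3 - <<'E'
from h import *
s=state();print(s["qpos"].round(2))
R=tilt(-.13,1);print(delta(s,np.array([.4735,.22,.057])-.003*R[:,2],R))
E
```

```text
t: 2.78
position: [0.5578, 0.2132, 0.1398]
tool_rot: [3.141, -0.757, 3.017]
ft_force: [0.4, -0.0, 0.4]
grip_width: 0.0705
[-0.39  0.81  0.14  1.36 -0.36  1.69  1.28]
(array([ 0.018, -0.016,  0.461]), array([-0.0008,  0.0091,  0.0012]))
```

```bash
python3 -m crank '[{"translation":[0.006,-0.005,0.09],"dr":[0,0.009,0.001]},{"translation":[0.006,-0.005,0.09],"dr":[0,0,0]},{"translation":[0.006,-0.005,0.09],"dr":[0,0,0]},{"translation":[0,0,0.09],"dr":[0,0,0]},{"translation":[0,0,0.07],"dr":[0,0,0]},{"translation":[0,0,0],"dr":[0,0,0]}]' -0.5
python3 - <<'E'
from h import *
s=state();print(s["qpos"].round(2))
R=tilt(-.13,1);print(delta(s,np.array([.4735,.22,.057])-.003*R[:,2],R))
cv2.imwrite("pics/w2.png",np.vstack([snapshot("wrist")[150:330,160:480,::-1],snapshot("side")[100:280,180:500,::-1]]))
E
```

```text
t: 3.52
position: [0.4839, 0.2226, 0.0743]
tool_rot: [3.135, -0.761, 3.018]
ft_force: [-0.2, -0.4, 0.2]
grip_width: 0.0705
[-0.42  0.79  0.11  1.58 -0.38  1.5   1.3 ]
(array([-0.019, -0.016,  0.066]), array([0.0006, 0.0077, 0.0014]))
```

View pics/w2.png

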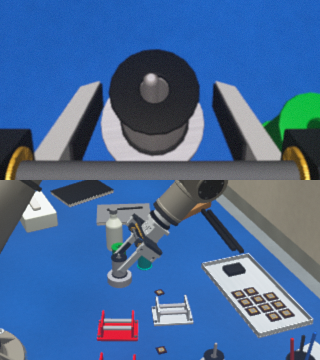

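The spool sits between the open fingers (centre about x=153 in the crop, fingers at about 100 and 200) with nothing touching. Closing the last 16 mm and gripping.

```bash
python3 -m crank '[{"translation":[-0.01,-0.008,0.033],"dr":[0,0.008,0.001]},{"translation":[-0.01,-0.008,0.036],"dr":[0,0,0]},{"translation":[0,0,0.0],"dr":[0,0,0]}]' -0.5 && python3 -m crank '[{"translation":[0,0,0],"dr":[0,0,0]},{"translation":[0,0,0],"dr":[0,0,0]},{"translation":[0,0,0],"dr":[0,0,0]},{"translation":[0,0,0],"dr":[0,0,0]},{"translation":[0,0,0],"dr":[0,0,0]}]' 1 30;  python3 - <<'E'
from h import *
s=state();print(s["qpos"].round(2))
R=Ro.from_euler("xyz",s["tool_rot"]);print(R.as_matrix().round(3), s["position"]+.003*R.as_matrix()[:,2]); print(R.inv().apply([0,0,.04])/.25)
E
```

```text
t: 4.0
position: [0.4769, 0.219, 0.0581]
tool_rot: [3.138, -0.786, 3.012]
ft_force: [1.3, 0.5, 0.1]
grip_width: 0.0702
t: 4.62
position: [0.4772, 0.2192, 0.0582]
tool_rot: [3.138, -0.785, 3.012]
ft_force: [-0.6, 0.4, -1.7]
grip_width: 0.0441
[-0.41  0.82  0.11  1.59 -0.39  1.49  1.31]
[[-0.701  0.132 -0.7  ]
 [ 0.091  0.991  0.095]
 [ 0.707  0.003 -0.707]] [0.47512563 0.21944082 0.05609056]
[ 0.11309371  0.00045036 -0.11317955]
```

```bash
python3 -m crank '[{"translation":[0.028,0,-0.028],"dr":[0,0,0]},{"translation":[0.05,0,-0.05],"dr":[0,0,0]},{"translation":[0.05,0,-0.05],"dr":[0,0,0]},{"translation":[0.06,0,-0.06],"dr":[0,0,0]},{"translation":[0.06,0,-0.06],"dr":[0,0,0]},{"translation":[0.06,0,-0.06],"dr":[0,0,0]},{"translation":[0.06,0,-0.06],"dr":[0,0,0]},{"translation":[0.04,0,-0.04],"dr":[0,0,0]},{"translation":[0,0,0],"dr":[0,0,0]},{"translation":[0,0,0],"dr":[0,0,0]}]' 1 30;  python3 - <<'E'
from h import *
s=state();print(s["qpos"].round(2))
cv2.imwrite("pics/w3.png",np.vstack([snapshot("wrist")[150:330,160:480,::-1],snapshot("side")[80:260,180:500,::-1]]))
E
```

```text
t: 5.88
position: [0.4774, 0.2186, 0.2142]
tool_rot: [3.136, -0.782, 3.013]
ft_force: [-0.6, -0.2, -2.7]
grip_width: 0.0441
[-0.42  0.63  0.13  1.53 -0.38  1.71  1.24]
```

View pics/w3.png

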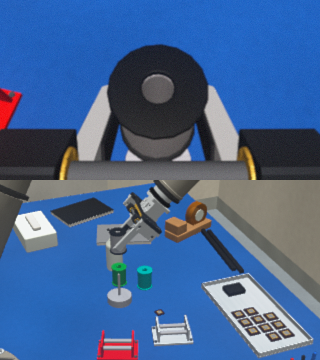

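Lifted upright: the bore is centred in the wrist view and the post is bare in the side view. Next I'll measure the cradle from the top picture by its base corners and bars.

Run:
```python
from h import *
im=snapshot("top")[:,:,::-1].copy(); c=cam("top"); print("C",(-c[2].T@c[3]).round(3))
x0,y0=305,134;cr=im[y0:y0+75,x0:x0+75]; k=8
b=cv2.resize(cr,None,fx=k,fy=k,interpolation=cv2.INTER_CUBIC); g=cv2.cvtColor(b,cv2.COLOR_BGR2HSV)
m=(g[:,:,1]<110).astype(np.uint8); ct=max(cv2.findContours(m,0,1)[0],key=cv2.contourArea)
bp=cv2.boxPoints(cv2.minAreaRect(ct)); ap=cv2.approxPolyDP(ct,20,True)[:,0]
f=lambda p:(np.array(p)+.5)/k-.5+[x0,y0]
for n,p in(("rect",bp),("poly",ap)): print(n,f(p).round(1).tolist(),ray(c,f(p),.008)[:,:2].round(4).tolist())
# predicted overlays for current guess
def over(cx,cy,yaw,col):
    Rz=Ro.from_euler("z",yaw).as_matrix(); w=lambda p:np.array(p)@Rz.T+[cx,cy,0]
    for pts in([[-.055,-.04,.008],[.055,-.04,.008],[.055,.04,.008],[-.055,.04,.008]],[[-.038,-.015,.032],[.038,-.015,.032]],[[-.038,.015,.032],[.038,.015,.032]],[[-.041,-.035,.048],[-.041,.035,.048]],[[.041,-.035,.048],[.041,.035,.048]]):
        q=(proj(c,w(pts))-[x0,y0]+.5)*k-.5; cv2.polylines(b,[q.astype(np.int32)],len(q)==4,col,1)
over(.558,.007,-.265,(0,0,255)); cv2.imwrite("pics/c2.png",b)
```

```text
C [0.3   0.045 1.151]
rect [[316.3, 188.1], [329.3, 144.7], [361.8, 154.5], [348.8, 197.8]] [[0.5166, 0.0605], [0.6262, 0.0317], [0.6038, -0.0487], [0.4949, -0.0188]]
poly [[330.1, 145.9], [316.9, 187.6], [348.1, 197.1], [360.9, 154.7]] [[0.6232, 0.0297], [0.518, 0.0591], [0.4966, -0.0169], [0.6031, -0.0466]]
```

View pics/c2.png

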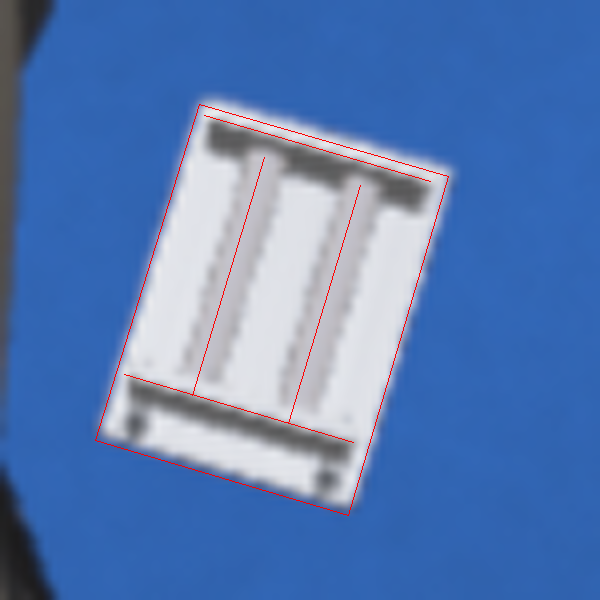

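Cradle measured at (0.560, 0.006), yaw −0.267; the rectangle sides fit 110×80 mm to within about 3 mm. Moving over it, then spinning.

```bash
python3 -m crank '[{"translation":[-0.04,-0.11,-0.04],"dr":[0,0,0]},{"translation":[-0.058,-0.15,-0.058],"dr":[0,0,0]},{"translation":[-0.058,-0.15,-0.058],"dr":[0,0,0]},{"translation":[-0.058,-0.15,-0.058],"dr":[0,0,0]},{"translation":[-0.058,-0.15,-0.058],"dr":[0,0,0]},{"translation":[-0.04,-0.09,-0.04],"dr":[0,0,0]},{"translation":[0,0,0],"dr":[0,0,0.03]},{"translation":[0,0,0],"dr":[0,0,0.055]},{"translation":[0,0,0],"dr":[0,0,0.055]}]' 1 30;  python3 - <<'E'
from h import *
s=state();print(s["qpos"].round(2))
R=tilt(-.267,-1);print(delta(s,np.array([.5603,.0062,.2])-R@[.0018,0,.0034],R))
E
```

```text
t: 7.15
position: [0.5619, 0.0011, 0.2083]
tool_rot: [-2.731, -0.697, 2.411]
ft_force: [-0.5, -0.5, -3.4]
grip_width: 0.0439
[-0.24  0.76  0.34  1.37 -0.26  1.85  1.13]
(array([-0.001,  0.021,  0.016]), array([0.0069, 0.042 , 0.8873]))
```

```bash
python3 -m crank '[{"translation":[0,0,0],"dr":[0,0,0.057]},{"translation":[0,0,0],"dr":[0,0,0.057]},{"translation":[0,0,0],"dr":[0,0,0.057]},{"translation":[0,0,0],"dr":[0,0,0.057]},{"translation":[0,0,0],"dr":[0,0,0.057]},{"translation":[0,0,0],"dr":[0,0,0.057]},{"translation":[0,0,0],"dr":[0,0,0.057]},{"translation":[0,0,0],"dr":[0,0,0.057]},{"translation":[0,0,0],"dr":[0,0,0.057]},{"translation":[0,0,0],"dr":[0,0,0.057]},{"translation":[0,0,0],"dr":[0,0,0.057]},{"translation":[0,0,0],"dr":[0,0,0.057]}]' 1 30; python3 -m crank '[{"translation":[0,0,0],"dr":[0,0,0.057]},{"translation":[0,0,0],"dr":[0,0,0.057]},{"translation":[0,0,0],"dr":[0,0,0.057]},{"translation":[0,0,0],"dr":[0,0,0.01]}]' 1 30;  python3 - <<'E'
from h import *
s=state();print(s["qpos"].round(2))
R=tilt(-.267,-1);print(delta(s,np.array([.5603,.0062,.16])-R@[.0018,0,.0034],R))
E
```

```text
t: 8.65
position: [0.5627, 0.0118, 0.2026]
tool_rot: [-2.694, 0.685, 0.519]
ft_force: [-0.6, -0.6, -3.8]
grip_width: 0.0443
t: 9.15
position: [0.5631, 0.0156, 0.1998]
tool_rot: [3.042, 0.797, -0.267]
ft_force: [-0.2, -0.6, -2.9]
grip_width: 0.0444
[-0.62  1.07  1.12  1.39 -0.63  2.01 -1.2 ]
(array([0.106, 0.029, 0.102]), array([0.0318, 0.0036, 0.0002]))
```

```bash
python3 -m crank '[{"translation":[0.036,0.01,0.034],"dr":[0.016,0.002,0]},{"translation":[0.036,0.01,0.034],"dr":[0.016,0.002,0]},{"translation":[0.034,0.009,0.034],"dr":[0,0,0]},{"translation":[0,0,0],"dr":[0,0,0]}]' 1 30;  python3 - <<'E'
from h import *
s=state();print(s["qpos"].round(2))
R=tilt(-.267,-1);print(delta(s,np.array([.5603,.0062,.09])-R@[.0018,0,.0034],R))
w=snapshot("wrist")[:,:,::-1]; sd=snapshot("side")[:,:,::-1]
cv2.imwrite("pics/w4.png",np.hstack([w[100:400,140:500],cv2.resize(sd[140:260,290:420],(325,300),interpolation=cv2.INTER_CUBIC)]))
E
```

```text
t: 9.65
position: [0.5614, 0.0071, 0.1599]
tool_rot: [-3.121, 0.785, -0.25]
ft_force: [0.1, 0.3, -2.6]
grip_width: 0.0441
[-0.57  1.08  1.09  1.44 -0.71  1.96 -1.18]
(array([0.188, 0.009, 0.186]), array([-0.003 , -0.0002,  0.0037]))
```

View pics/w4.png

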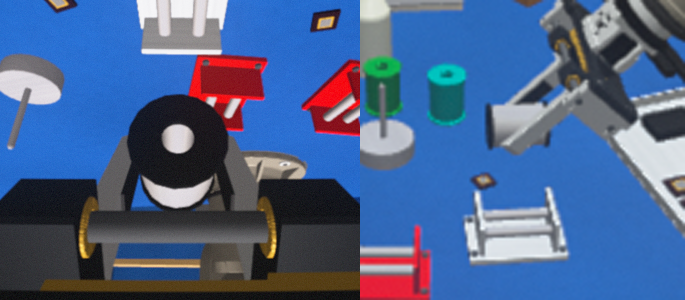

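Side view: the spool lies horizontal in the grip, roughly parallel to the bars. Wrist view: the cradle bars are at full-image columns ~305 and ~335 near rows 100–135. I'll check those against the projection.

Run:
```python
from h import *
s=state(); w=snapshot("wrist")[:,:,::-1].copy(); c=cam("wrist",s)
Rz=Ro.from_euler("z",-.267).as_matrix(); wp=lambda p:np.array(p)@Rz.T+[.5603,.0062,0]
k=4;x0,y0=260,0
b=cv2.resize(w[0:150,260:380],None,fx=k,fy=k,interpolation=cv2.INTER_CUBIC)
for pts in([[-.055,-.04,.008],[.055,-.04,.008],[.055,.04,.008],[-.055,.04,.008]],[[-.038,-.015,.032],[.038,-.015,.032]],[[-.038,.015,.032],[.038,.015,.032]],[[-.044,-.035,.048],[-.044,.035,.048]],[[.044,-.035,.048],[.044,.035,.048]]):
    q=(proj(c,wp(pts))-[x0,y0]+.5)*k-.5; cv2.polylines(b,[q.astype(np.int32)],len(q)==4,(0,0,255),1); print(q.round(0).tolist())
cv2.imwrite("pics/w5.png",b)
R=tilt(-.267,-1);print(delta(s,np.array([.5603,.0062,.09])-R@[.0018,0,.0034],R))
```

```text
[[406.0, 523.0], [488.0, 60.0], [12.0, 55.0], [81.0, 519.0]]
[[310.0, 547.0], [336.0, 238.0]]
[[176.0, 546.0], [159.0, 236.0]]
[[400.0, 622.0], [84.0, 618.0]]
[[468.0, 268.0], [26.0, 263.0]]
(array([0.189, 0.009, 0.19 ]), array([-0.0028, -0.0006,  0.0036]))
```

View pics/w5.png

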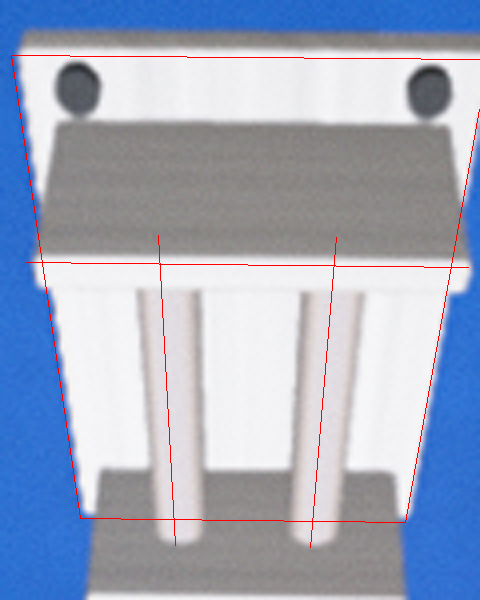

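The projected cradle matches the wrist view within about 1 mm. Lowering.

```bash
python3 -m crank '[{"translation":[0.048,0.003,0.048],"dr":[-0.003,-0.001,0.004]},{"translation":[0.048,0.003,0.048],"dr":[0,0,0]},{"translation":[0.048,0.003,0.048],"dr":[0,0,0]},{"translation":[0.045,0,0.046],"dr":[0,0,0]},{"translation":[0,0,0],"dr":[0,0,0]}]' 1 30;  python3 - <<'E'
from h import *
s=state();print(s["qpos"].round(2))
R=tilt(-.267,-1);print(delta(s,np.array([.5603,.0062,.056])-R@[.0018,0,.0034],R))
E
```

```text
t: 10.42
position: [0.561, 0.0062, 0.0883]
tool_rot: [3.138, 0.787, -0.267]
ft_force: [0.7, -0.2, -2.8]
grip_width: 0.0441
[-0.56  1.16  1.05  1.46 -0.76  1.88 -1.18]
(array([0.082, 0.001, 0.08 ]), array([ 0.0011,  0.0006, -0.0001]))
```

```bash
python3 -m crank '[{"translation":[0.027,0,0.027],"dr":[0,0,0]},{"translation":[0.027,0,0.026],"dr":[0,0,0]},{"translation":[0.022,0,0.022],"dr":[0,0,0]},{"translation":[0,0,0],"dr":[0,0,0]},{"translation":[0,0,0],"dr":[0,0,0]}]' 1 30;  python3 - <<'E'
from h import *
s=state()
R=tilt(-.267,-1);print(delta(s,np.array([.5603,.0062,.053])-R@[.0018,0,.0034],R))
sd=snapshot("side")[:,:,::-1]
cv2.imwrite("pics/s6.png",cv2.resize(sd[170:270,290:420],(650,500),interpolation=cv2.INTER_CUBIC))
E
```

```text
t: 11.05
position: [0.5616, 0.0059, 0.0606]
tool_rot: [3.138, 0.786, -0.267]
ft_force: [-0.3, 0.3, -3.2]
grip_width: 0.044
(array([0.011, 0.   , 0.012]), array([ 0.001 ,  0.0003, -0.0001]))
```

View pics/s6.png

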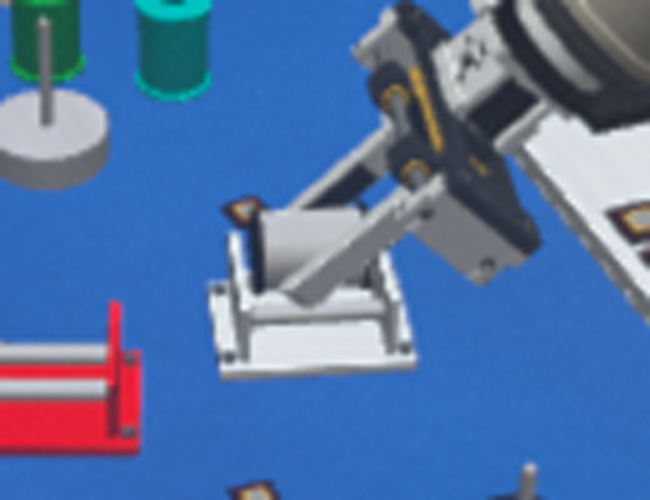

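Side view: the spool is level between the cheeks, at about rows 210–290, x 250–385. Wrist force is still −3.2 N, so the hand still carries it. Creeping down.

```bash
python3 -m crank '[{"translation":[0.004,0,0.004],"dr":[0,0,0]},{"translation":[0.004,0,0.004],"dr":[0,0,0]},{"translation":[0,0,0],"dr":[0,0,0]}]' 1 30; python3 -m crank '[{"translation":[0.003,0,0.003],"dr":[0,0,0]},{"translation":[0,0,0],"dr":[0,0,0]}]' 1 20
```

```text
t: 11.48
position: [0.5618, 0.0059, 0.0581]
tool_rot: [3.139, 0.785, -0.267]
ft_force: [-0.8, -0.8, -3.4]
grip_width: 0.044
t: 11.72
position: [0.5618, 0.0059, 0.057]
tool_rot: [3.139, 0.785, -0.267]
ft_force: [0.5, -0.0, -3.0]
grip_width: 0.0443
```

```bash
for i in 1 2; do python3 -m crank '[{"translation":[0.003,0,0.003],"dr":[0,0,0]},{"translation":[0,0,0],"dr":[0,0,0]}]' 1 20 | grep -E "pos|ft"; done
```

```text
position: [0.5618, 0.0059, 0.0559]
ft_force: [0.8, -1.1, -2.5]
position: [0.5618, 0.0059, 0.0552]
ft_force: [0.4, -0.2, -0.2]
```

```bash
python3 -m crank '[{"translation":[0.002,0,0.002],"dr":[0,0,0]},{"translation":[0,0,0],"dr":[0,0,0]}]' 1 10 | grep -E "pos|ft"
```

```text
position: [0.5618, 0.0058, 0.055]
ft_force: [0.2, 1.1, 1.5]
```

The weight has moved to the bars (wrist force −3 → +1.5 N). Releasing and backing off along the tool axis.

```bash
python3 -m crank '[{"translation":[0,0,0],"dr":[0,0,0]},{"translation":[0,0,0],"dr":[0,0,0]},{"translation":[0,0,0],"dr":[0,0,0]},{"translation":[0,0,0],"dr":[0,0,0]}]' -0.5 10; python3 -m crank '[{"translation":[0,0,-0.04],"dr":[0,0,0]},{"translation":[0,0,-0.08],"dr":[0,0,0]},{"translation":[0,0,-0.12],"dr":[0,0,0]},{"translation":[0,0,-0.14],"dr":[0,0,0]},{"translation":[0,0,-0.14],"dr":[0,0,0]},{"translation":[-0.1,0,-0.1],"dr":[0,0,0]},{"translation":[0,0,0],"dr":[0,0,0]}]' -0.5
python3 - <<'E'
from h import *
sd=snapshot("side")[:,:,::-1];tp=snapshot("top")[:,:,::-1]
cv2.imwrite("pics/f.png",np.hstack([cv2.resize(sd[190:265,310:410],(400,300),interpolation=cv2.INTER_CUBIC),cv2.resize(tp[134:209,290:390],(400,300),interpolation=cv2.INTER_CUBIC)]))
a=cv2.imread("pics/top0.png");h=lambda i:(cv2.cvtColor(i,cv2.COLOR_BGR2HSV)[:,:,1]<90).astype(np.uint8)
for n,(x,y,w,hh) in dict(short=(418,150,40,40),cl=(284,159,18,18),cr=(380,197,18,18),bottle=(145,160,45,40),tw=(450,238,30,60)).items():
    f=lambda i:[round(v,1) for v in(lambda m:(m["m10"]/m["m00"],m["m01"]/m["m00"]))(cv2.moments(h(i)[y:y+hh,x:x+w],True))]
    print(n,f(a),f(tp.copy()))
E
```

```text
t: 12.98
position: [0.5618, 0.0058, 0.0547]
tool_rot: [3.139, 0.786, -0.267]
ft_force: [-0.2, 0.6, -0.6]
grip_width: 0.0707
t: 13.85
position: [0.6552, -0.0202, 0.1884]
tool_rot: [3.134, 0.784, -0.271]
ft_force: [-0.4, -0.3, 0.4]
grip_width: 0.0707
short [19.2, 19.4] [19.2, 19.5]
cl [8.9, 8.6] [8.5, 8.5]
cr [8.4, 8.4] [8.4, 8.4]
bottle [21.9, 19.4] [24.4, 17.8]
tw [14.9, 31.9] [14.9, 31.9]
```

View pics/f.png

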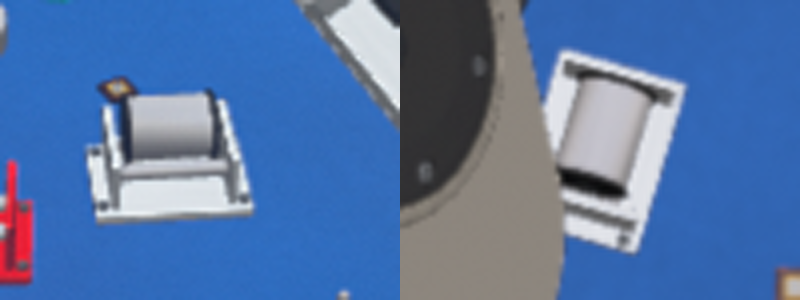

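The spool lies on the bars between the cheeks with about equal end gaps. The bottle's centroid shifted in the top view, probably because the arm covers it, so I'll check it in the side view.

Run:
```python
from h import *
a=cv2.imread("pics/side0.png");b=snapshot("side")[:,:,::-1].copy();t=snapshot("top")[:,:,::-1]
print("side bottle diff",cv2.absdiff(a,b)[125:165,280:306].mean())
cv2.imwrite("pics/f2.png",np.hstack([cv2.resize(b[100:200,240:373],(400,300)),cv2.resize(t[130:230,130:263],(400,300))]))
```

```text
side bottle diff 4.063461538461539
```

View pics/f2.png

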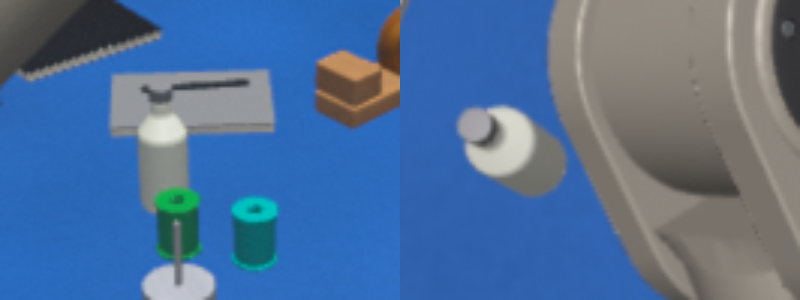

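The bottle stands where it was: its body is at the same pixels in the side view, and the centroid shift came from the arm intruding into the top-view window. Handing in.

```bash
python3 -c "from bench import job_done; print(job_done())"
```

```text
the job is handed in; nothing more can be done
None
```

I laid the tall spool on its side on the cradle's two bars, released it and handed the job in at about 14 s. No verdict was reported.

**What I did:** I gripped the spool with the tool tilted 45° and lifted it upright until its lower end was about 0.18 m above the bench. A half turn about the tool's own axis brought the spool level. I then lowered it in small steps until the wrist force went from −3 N to +1.5 N, opened the gripper and backed away.

**Last checks:**
- **Spool:** the side and top pictures show it lying level between the cheeks with about equal gaps at both ends. I judged this by eye and did not measure the final pose numerically.
- **Resting height:** by my estimate of how the spool sat in the grip, its middle was at about 51 mm when it took the bars. The nominal is 53 mm and the allowed range is 49–57 mm.
- **Robot:** it is well clear of the cradle, and the wrist force reads about zero.
- **Short spool, chips and tweezers:** they sit within half a pixel (about 1 mm) of their starting places in the top view.

**Checks that disagreed:**
- **Spool position at the start:** my hand-read side-view value for y was about 12 mm off the top view. The wrist camera agreed with the top view, so I used that.
- **Bottle:** the top-view check showed it shifted by about 3 pixels, but the arm was covering part of that window. In the side view it stands where it was.

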